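Unlock the petty-cash box with the new key and keep the bolt drawn back

ROBOT

A 6-joint arm with a two-finger parallel gripper is mounted at the origin on the work surface; the furniture and walls round the work are solid. World frame = base frame: x ahead of the robot, y to its left, z up, the work surface at z = 0. Lengths are in mm, angles in degrees, forces in N, time in s.
With the tool pointing down it reaches from about 350 to 800 mm from the base axis. Payload 7.3 kg.
Tool frame: the origin (TCP) lies on the centre line of the jaws, within the pads' length; the fingertips stand 22 mm ahead of it and the grasp point (between the pads) lies 3 mm ahead of it; z points along the fingers, y is the line along which they close (so a half turn about z gives the same grasp; the last joint's range is limited). The gripper opens to 85 mm and grips with 20 to 120 N. Pads are 22 mm wide; open, the fingers measure 114 mm over their backs; the gripper's body (76 mm by 85 mm) begins 54 mm behind the grasp point. The pads swing forward as they close: fully open they stand 13 mm farther back than shut.
Start: joints at [58.614, 19.595, 87.324, -0, 73.075, -8.365], TCP at [205.301, 483.212, 253.322] pointing down, gripper open.
Joint ranges: [-145.02, 145.02], [-44.19, 115.74], [2.07, 154.8], [-57.11, 237.11], [16.16, 152.29], [-177.93, 177.93]. Speed limits (degrees/s): [147.25, 147.25, 180, 180, 180, 180].

INTERFACE

Orientations are given as a 3x3 rotation matrix whose columns are the frame's x, y, z axes.
In Python, from plant import ctrl gives the robot as it stands.
- The arm moves only by the tool send_rows, never from a script. Its argument "moves" is a list that holds one entry, the list of rows, each a list of 5 numbers: the closure, from -1 (fully open) to 1 (shut), then the shift along the tool's x, y, z in m, then the turn about the tool's z in rad. A call has 1 to 8 rows; each row is the pose to reach, as a shift and turn from the pose commanded when the call began, along the tool's axes at that moment; what a row does not reach only later rows make up. A row lasts 1/8 s, in which the tool goes at most 62.5 mm and 10.7 degrees, less where a joint would pass 70% of its speed; a pose out of reach is approached as far as the arm can. A call with a gripper value outside its range is refused whole. The fingers move at their own pace and stop on an object; "newtons" is the grip in N (left out, the last holds). Time passes only in rows, so rows that repeat a pose let the fingers close. It gives the time, the measured TCP pose, the force, the opening and the grip force at its end, in the units of the state.
- ctrl.sense(): the state, without advancing time (a new reading comes with each control period).
- ctrl.grab_frame(name): name is "side" or "top" or "wrist"; returns the picture (384x512x3 uint8, red, green, blue); there is no depth.
- ctrl.camera_model(name): a dict with "camera_matrix" (3x3 intrinsics, pixels), "D" ([k1, k2, p1, p2, k3] as OpenCV has them; the pictures are not rectified), "R" (3x3) and "t" (3): a world point X has camera coordinates R X + t; the wrist camera has in their place "mount" (4x4, takes a point from camera to tool coordinates, whose origin is the TCP and whose axes are the flange's). Camera axes: x right, y down, z forward; pixel columns grow to the right and rows downward; lengths in mm; the calibration is good to about 2 mm. A picture is of the moment at which its call begins: read the wrist's pose just before it. camera_model takes no time and is no camera call.
- ctrl.hand_in(): hands the job in; it is judged then, once.
Trained networks look in the newest picture that a camera, given by its name, has taken for a name from the list of things; names that differ only in an ending like _2 or _b are one class to them, and where a whole thing is asked for, a point or a joint stands for the part that bears it (a point fixed in the world has none). Each returns a list of dicts, best first, with "p" (0 to 1); they miss things now and then, are a little off and sometimes report something else, mostly with a low value. They report only what shows in the picture. A call takes as long as a camera call.
- ctrl.boxes_of(name, camera): "xyz" ([x, y, z] in mm, in world coordinates, good to about 4 mm: the middle of the surface that is visible of it).
- ctrl.regions_of(name, camera): "region" (384x512 bool, what is visible of it).
- ctrl.landmark_of(name, camera): "xyz" ([x, y, z] in mm, in world coordinates, good to about 4 mm: a listed point, or the origin of a listed thing).
The state is a dict: "clock": time; "joint_positions": joint angles; "joint_vel": joint speeds; "joint_torque": joint torques, N m; "ee_pos": TCP position; "eef_rot": TCP orientation; "contact_force": force on the tool from outside, world axes, zero at the start; "wrist_torque": the same for the moment, N m; "opening": opening from 0.0 (shut) to 1.0 (fully open); "grip_force": force on a finger pad.
Only numpy, scipy, OpenCV 4.12 (cv2) and the standard library are available. Lean on these libraries where they do the work, as an engineer would, in place of code of your own. Each camera call takes 0.05 s, during which the arm holds its last target. There are 200 camera calls.

TASK

The locksmith's carton holds two new keys: fold both of its half-open flaps right out of the way, past upright, and take out the key with the red head, leaving the black one standing in its slot. Push the red key fully home into the lock in the lid of the petty-cash box, easing it past the stiff pins, then turn it a quarter turn clockwise, as far as it goes, so that the bolt draws back. The lock is sprung, so finish while still gripping the key and holding it turned, and leave the other things on the desk where they are.

Things in the scene. Friction and masses are not known exactly. Their poses are not given: they have to be found in the camera images.
- carton: small open brown cardboard carton, fixed to the desk, 142 (its x) x 118 (its y) x 75 mm, walls 3 mm; origin under its middle, z up. A grey pulp insert fills it up to 36 mm below the rim; two keys stand in its slots, 25 mm either side of the middle along the carton's y (which is where varies). Two short flaps hang outside its x ends, reaching 90 mm from the middle.
- carton_rim (a point): middle of the carton's mouth, level with the rim, 75 mm above the desk; axes as the carton's
- flap_left (a joint): angle of the long flap hinged along the carton's +y rim (hinge parallel to the carton's x, 57 mm from the middle, at rim height): 0 shut, lying level towards the middle; 1.57 upright; more = folded outward; stop 2.85. 139 mm long, 56 mm from hinge to free edge, 3 mm thick. Starts half open at 1.0 to 1.35, a gap between the two free edges; stays where left (friction 0.02 N m).
- flap_right (a joint): the same for the flap hinged along the carton's -y rim, 57 mm from the middle: 0 shut, 1.57 upright, more = folded outward, stop 2.85; starts at 1.0 to 1.35, stays where left
- key_red_head (a point): middle of the red plastic head of a loose 50 g key standing head up in the insert. Head: flat rounded plate 9 mm thick along the key's x, 32 mm wide along its y, 33 mm tall (16.5 mm up and down from here); its top is 1 mm below the carton's rim. Under it an 18 mm round steel collar rests on the insert, its underside 18.5 mm below this point. z up, away from the blade.
- key_red_tip (a point): tip of the red key's blade, 50.5 mm below the head's middle, in an insert slot 6 x 14 mm. Below the collar is a thin round neck 9 mm long, then the blade: 4 mm thick along the key's x, 12 mm wide along its y, with a rounded tip. Reversible (the same turned half round).
- key_black_head (a point): middle of the head of an identical key with a black head in the other slot, 50 mm away, axes as for the red key. It must stay there.
- cashbox: dark teal steel petty-cash box fixed to the desk, 120 (its x) x 160 (its y) mm, flat lid top 80 mm above the desk; origin under its middle, z up, lock side at -x. A black carrying handle lies on the lid behind the lock, 35 to 75 mm from it along +x, 9 mm high.
- lock_mouth (a point): middle of the keyhole at the top face of the steel lock plate (34 x 42 mm) in the lid, 84 mm above the desk, 30 mm before the lid's middle; axes are the box's. The key goes straight down, its 12 mm width along this y, 4 mm thickness along this x, either way round. Slot 5.2 x 13.2 mm, 1.5 mm bevel on its long sides. Home = collar on the plate: head's middle 18.5 mm above here.
- lock_plug (a joint): angle of the lock's plug: 0 = locked, slot along the box's y; grows clockwise from above, stop 1.571; sprung back by 0.03 to 0.08 N m. The hand turns some 0.2 rad farther than the plug (play), so go past the quarter. On the way down two stiff pins, met with the blade tip about 12 and 19 mm deep, resist by 3 to 12 N: push slowly, wiggle in yaw. Only a key near home (tip 32 mm deep) turns it.
- lock_bolt (a joint): how far the brass bolt at the box's front is drawn back, in m: 0 = thrown through its keeper, 0.0105 = fully back; moves in step with the plug
- eraser: blue and white eraser, 21 x 52 x 13 mm, lying between carton and cash box; origin under its middle. Leave alone.
- self_ink_stamp: blue and black self-inking stamp, 40 x 54 x 84 mm, upright; origin under its middle. Leave alone.
- glue_stick: glue stick with red cap, 25 mm across, 86 mm tall, upright; origin under its middle. Leave alone.
- tape_roll: roll of brown tape, 96 x 95 x 48 mm, lying flat; origin under its middle. Leave alone.

How it is judged (in metres and radians):
On the way, in this order (a step that is already met when the one before it is completed fails the run):
1. both carton flaps folded out past upright (value of joint each of flap_left, flap_right above 1.9 rad), for 0.2 s.
2. the red key lifted clear out of its slot (z of key_red_head in the frame of carton_rim above 0.025 m and contact force between the fingers and key_red above 0.5 N), for 0.1 s.
3. the red key fully home in the lock, not yet turned (z of key_red_head in the frame of lock_mouth below 0.022 m and horizontal distance between key_red_head and lock_mouth below 0.005 m and value of joint lock_plug below 0.5 rad), for 0.05 s.
At the end, for the whole second after the job is handed in: For the last second the fingers grip the red key (over 2 N); it is home (collar within 4.5 mm of the plate, head within 6 mm of the keyhole axis, tilt under 0.2 rad), plug past 1.25 rad, bolt back over 8 mm; flaps past 1.7 rad; black key within 8 mm of its start (value of joint lock_plug above 1.25 rad and value of joint lock_bolt above 0.008 m and z of key_red_head in the frame of lock_mouth below 0.023 m and horizontal distance between key_red_head and lock_mouth below 0.006 m and angle between key_red_head's own z axis and vertical below 0.2 rad and contact force between the fingers and key_red above 2 N and value of joint each of flap_left, flap_right above 1.7 rad and distance of key_black_head from where it was at the start of the episode below 0.008 m); the arm keeps its last pose, push and grip.
It fails at once if the black key is pulled out of its place (distance of key_black_head from where it was at the start of the episode above 0.012 m).
It fails at once if a bystander is knocked or moved by more than 20 mm (distance of any of eraser, self_ink_stamp, glue_stick, tape_roll from where it was at the start of the episode above 0.02 m).
It also fails if it takes over 54 s, if anything falls off the work surface, if the arm or the gripper's body presses on something with over 40 N, if the wrist force passes 120 N, or if a joint passes its speed limit or range.

## Working session

There is one attempt and no reset: what is moved stays moved. The work goes in short steps, Python scripts to look and compute and a tool call to move; the robot and the scene stay as the last step left them, time stands still between calls to the robot, and variables do not carry over. Pictures are saved under pics/ and viewed, at most 10 in all, crops included, and the job is handed in when it is done.

Besides the shell and the picture viewer there is one more tool, called after "Call:" in YAML: its name, and indented under it one key for each argument. send_rows: Moves the arm, as the interface text tells. Its arguments: {"type":"object","properties":{"moves":{"type":"array","items":{"type":"array","items":{"type":"array","items":{"type":"number"}}}},"newtons":{"type":"number"}},"required":["moves"]}

```bash
mkdir -p pics; ls
cat > h.py <<'E'
import numpy as np,cv2
from plant import ctrl
def save(cam,fn):
    im=ctrl.grab_frame(cam); cv2.imwrite('pics/'+fn,im[:,:,::-1]); return im
E
python3 - <<'E'
from h import *
np.set_printoptions(precision=1,suppress=True)
s=ctrl.sense(); print(s['ee_pos'],s['eef_rot'],s['clock'],s['contact_force'])
a=save('top','t0.png');b=save('side','s0.png')
for c in('top','side'):
  for n in('carton','carton_rim','key_red_head','key_black_head','key_red_tip','cashbox','lock_mouth','eraser','self_ink_stamp','glue_stick','tape_roll'):
    try: print(c,n,[(np.array(d['xyz']),round(d['p'],2)) for d in ctrl.landmark_of(n,c)[:2]])
    except Exception as e: print(c,n,e)
cv2.imwrite('pics/a0.png',cv2.resize(np.vstack([a,b])[:,:,::-1],(512,768))[:, :])
E
```

```text
pics
[205.1 482.9 252.6] [[-0.9  0.4 -0. ]
 [ 0.4  0.9 -0. ]
 [ 0.  -0.  -1. ]] 0.0 [-0.6 -0.3 -0.3]
top carton [(array([491.1, 371.5,  -2.1]), 0.57)]
top carton_rim [(array([492.3, 371.6,  76.1]), 0.82)]
top key_red_head []
top key_black_head [(array([498. , 394.2,  55.7]), 0.49)]
top key_red_tip [(array([489.8, 369.1,   2. ]), 0.26)]
top cashbox [(array([481.1,  63.6,   1.1]), 0.7)]
top lock_mouth [(array([454.8,  71.7,  83.3]), 0.71)]
top eraser [(array([441. , 199. ,  -2.3]), 0.54)]
top self_ink_stamp [(array([315.9, 206. ,   6.5]), 0.96)]
top glue_stick [(array([351.1, 138.7,   0.4]), 0.63)]
top tape_roll [(array([ 512.8, -195.2,   -2.4]), 0.91)]
side carton [(array([494.8, 368.6,  -0.7]), 0.89), (array([451.6,  72.1,  80.2]), 0.27)]
side carton_rim [(array([487.2, 374.1,  76.5]), 0.78), (array([351.8, 145.3,   4.7]), 0.75)]
side key_red_head []
side key_black_head []
side key_red_tip []
side cashbox [(array([483.2,  68.5,   1.3]), 0.84)]
side lock_mouth [(array([453.8,  72.9,  80.7]), 0.85)]
side eraser [(array([449.7, 199.7,  -1.9]), 0.41)]
side self_ink_stamp [(array([316.9, 208.1,  -1.2]), 0.81)]
side glue_stick [(array([353.8, 141.3,   3.3]), 0.68), (array([452. ,  76.6,  81.6]), 0.59)]
side tape_roll [(array([ 516.7, -193.2,    2.4]), 0.93)]
```

View pics/t0.png

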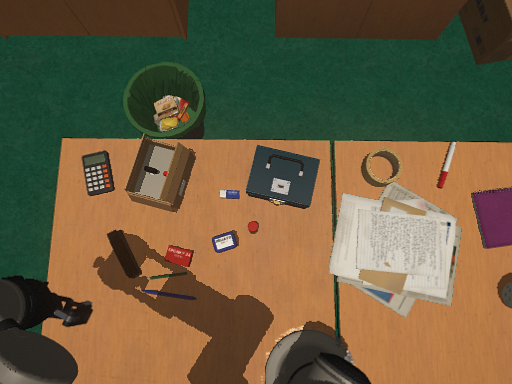

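View pics/s0.png

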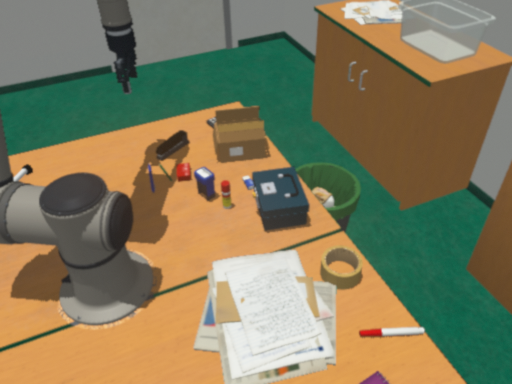

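The top view shows the carton at about (160,173), with the black key left at (150,170) and the red one right at (166,174). The lock plate is at (281,186). Carton and box are both yawed about -11°. Next is a closer look with the wrist camera.

Run:
```python
from h import *
np.set_printoptions(precision=3,suppress=True)
s=ctrl.sense(); print(s['ee_pos'],s['eef_rot'],s['opening'])
m=ctrl.camera_model('wrist'); print(m)
R=np.array(s['eef_rot']);p=np.array(s['ee_pos'])
M=np.array(m['mount']);print('cam world',R@M[:3,3]+p, R@M[:3,:3])
print('shift to put TCP at (491,371,380):',R.T@(np.array([491,371,380])-p))
print('top cam', ctrl.camera_model('top')['t'])
```

```text
[205.318 483.231 253.342] [[-0.92   0.391  0.   ]
 [ 0.391  0.92   0.   ]
 [-0.     0.    -1.   ]] 1.0018297448411118
{'camera_matrix': array([[292.97 ,   0.   , 257.523],
       [  0.   , 292.97 , 189.459],
       [  0.   ,   0.   ,   1.   ]]), 'D': array([0.003, 0.   , 0.   , 0.   , 0.   ]), 'mount': array([[   0.001,   -0.957,   -0.291,   75.216],
       [   1.   ,    0.001,    0.   ,   -0.176],
       [   0.   ,   -0.291,    0.957, -120.799],
       [   0.   ,    0.   ,    0.   ,    1.   ]])}
cam world [136.013 512.469 374.138] [[ 0.39   0.881  0.268]
 [ 0.921 -0.373 -0.114]
 [-0.     0.291 -0.957]]
shift to put TCP at (491,371,380): [-306.824    8.461 -126.648]
top cam [110.746 438.448 898.899]
```

Call:
send_rows:
  moves:
    - [[1, -0.06, 0, 0, 0.17], [1, -0.12, -0.005, 0, 0.34], [1, -0.18, -0.01, 0, 0.51], [1, -0.24, -0.011, 0, 0.68], [1, -0.3, -0.011, 0, 0.85], [1, -0.311, -0.011, 0, 1.02], [1, -0.311, -0.011, 0, 1.19], [1, -0.311, -0.011, 0, 1.36]]

```text
clock: 2.2
ee_pos: [487.6, 351.1, 253.0]
eef_rot: [[0.196, 0.981, -0.0], [0.981, -0.196, -0.0], [-0.0, -0.0, -1.0]]
contact_force: [0.5, 0.5, -0.4]
opening: -0.0
grip_force: 0.0
```

Call:
send_rows:
  moves:
    - [[1, 0, 0, 0, 0], [1, 0, 0, 0, 0]]

```text
clock: 2.45
ee_pos: [487.2, 351.5, 253.3]
eef_rot: [[0.186, 0.982, 0.0], [0.982, -0.186, 0.0], [0.0, 0.0, -1.0]]
contact_force: [0.1, -0.5, -0.3]
opening: -0.002
grip_force: 0.0
```

Run:
```python
from h import *
np.set_printoptions(precision=3,suppress=True)
s=ctrl.sense(); print(s['ee_pos'],s['eef_rot'],s['clock'],s['opening'],s['joint_positions'])
save('wrist','w1.png')
for n in('carton_rim','key_red_head','key_black_head','key_red_tip','lock_mouth'):
    print(n,[(np.array(d['xyz']),round(d['p'],2)) for d in ctrl.landmark_of(n,'wrist')[:2]])
```

```text
[487.197 351.514 253.335] [[ 0.186  0.982  0.   ]
 [ 0.982 -0.186  0.   ]
 [ 0.     0.    -1.   ]] 2.45 -0.002094570830852444 [28.504 27.653 74.671  0.002 77.671 39.251]
carton_rim [(array([491.2, 368.3,  78.7]), 0.81)]
key_red_head [(array([483.2, 346.2,  59. ]), 0.83)]
key_black_head [(array([496.8, 398.8,  57.2]), 0.63)]
key_red_tip []
lock_mouth []
```

View pics/w1.png

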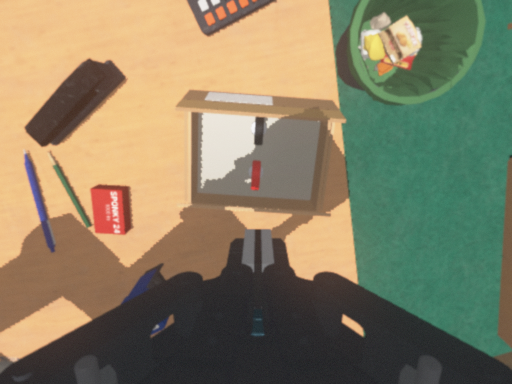

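The red head is at (256,175), the black head at (260,130), and the fingers are at (258,240). Next I compute world positions with the regions.

```bash
cat >> h.py <<'E'
def pose(cam):
    m=ctrl.camera_model(cam)
    if cam=='wrist':
        s=ctrl.sense();R=np.array(s['eef_rot']);p=np.array(s['ee_pos']);M=np.array(m['mount'])
        return m,R@M[:3,:3],R@M[:3,3]+p
    R=np.array(m['R']);return m,R.T,-R.T@np.array(m['t'])
def px2w(cam,pts,z):
    m,Rc,c=pose(cam)
    u=cv2.undistortPoints(np.array(pts,float).reshape(-1,1,2),np.array(m['camera_matrix']),np.array(m['D'])).reshape(-1,2)
    d=np.c_[u,np.ones(len(u))]@Rc.T
    return c+d*((z-c[2])/d[:,2])[:,None]
E
python3 - <<'E'
from h import *
np.set_printoptions(precision=1,suppress=True)
im=cv2.imread('pics/w1.png')
for n in('key_red_head','key_black_head'):
    r=ctrl.regions_of(n,'wrist')
    if not r: print(n,'none'); continue
    g=r[0]['region'].astype(np.uint8); ys,xs=np.nonzero(g); print(n,r[0]['p'],g.sum(),xs.min(),xs.max(),ys.min(),ys.max())
    b,gg,rr=[im[:,:,i].astype(int) for i in range(3)]
    rc=cv2.minAreaRect(np.c_[xs,ys].astype(np.float32)); bx=cv2.boxPoints(rc); print(rc); print(px2w('wrist',bx,74))
    print('c',px2w('wrist',[rc[0]],74))
cv2.imwrite('pics/w1c.png',cv2.resize(im[80:230,160:360],(800,600),interpolation=cv2.INTER_CUBIC))
E
```

```text
key_red_head 0.53 358 248 264 160 190
((256.3499755859375, 174.9499969482422), (29.9813289642334, 15.980613708496094), 81.8698959350586)
[[477.4 367.2  74. ]
 [494.  366.4  74. ]
 [492.5 333.9  74. ]
 [475.4 334.6  74. ]]
c [[484.8 350.8  74. ]]
key_black_head 0.82 312 251 266 117 145
((258.5, 131.0), (28.0, 15.0), 90.0)
[[490.9 410.1  74. ]
 [505.6 407.3  74. ]
 [500.5 379.9  74. ]
 [485.5 382.8  74. ]]
c [[495.6 395.2  74. ]]
```

View pics/w1c.png

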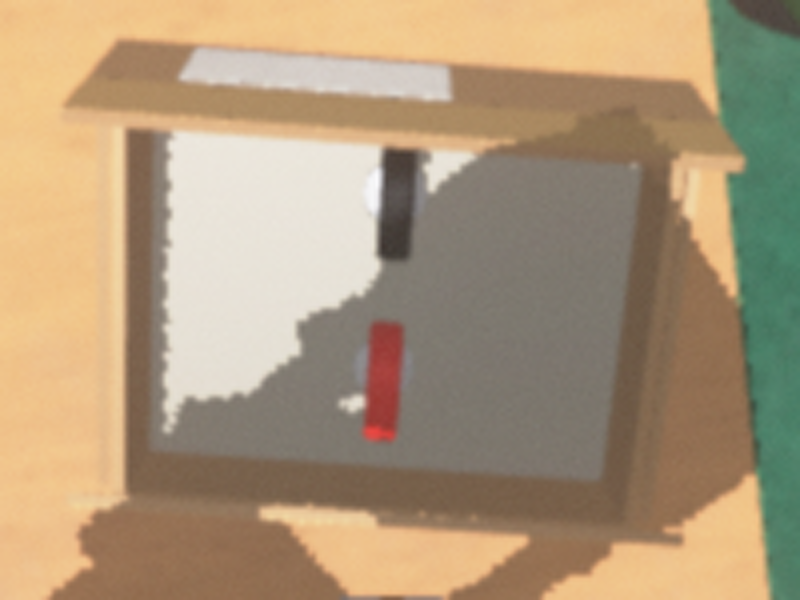

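Call:
send_rows:
  moves:
    - [[1, 0.019, 0, 0.04, 0.03], [1, 0.019, 0, 0.085, 0.06], [1, 0.019, 0, 0.129, 0.06], [1, 0.019, 0, 0.129, 0.06]]

```text
clock: 3.35
ee_pos: [488.9, 369.0, 121.1]
eef_rot: [[0.248, 0.969, -0.007], [0.969, -0.248, -0.004], [-0.005, -0.006, -1.0]]
contact_force: [0.3, 0.7, -0.2]
opening: -0.002
grip_force: 0.0
```

Call:
send_rows:
  moves:
    - [[1, -0.015, 0, 0, 0], [1, -0.03, 0, 0, 0], [1, -0.045, 0, 0, 0], [1, -0.06, 0, 0, 0], [1, -0.077, 0, 0, 0], [1, -0.077, 0, 0, 0]]

```text
clock: 4.1
ee_pos: [471.4, 294.2, 124.5]
eef_rot: [[0.25, 0.968, -0.001], [0.968, -0.25, -0.0], [-0.001, -0.0, -1.0]]
contact_force: [-0.4, 1.1, 0.5]
opening: 0.001
grip_force: 0.0
```

Call:
send_rows:
  moves:
    - [[1, 0.05, 0, 0, 0], [1, 0.1, 0, 0, 0], [1, 0.115, 0, 0, 0], [1, 0.13, 0, 0, 0], [1, 0.145, 0, 0, 0], [1, 0.157, 0, 0, 0], [1, 0.157, 0, 0, 0]]

```text
clock: 4.97
ee_pos: [510.7, 448.3, 124.0]
eef_rot: [[0.248, 0.969, 0.0], [0.969, -0.248, 0.0], [0.0, -0.0, -1.0]]
contact_force: [0.6, -0.1, -0.1]
opening: -0.008
grip_force: 0.0
```

Call:
send_rows:
  moves:
    - [[1, -0.03, 0, -0.04, 0], [1, -0.085, 0, -0.09, 0], [-0.3, -0.1, 0, -0.09, 0], [-0.3, -0.1, 0, -0.09, 0], [-0.3, -0.1, 0, -0.09, 0]]

```text
clock: 5.6
ee_pos: [485.9, 351.0, 213.9]
eef_rot: [[0.249, 0.969, -0.0], [0.969, -0.249, 0.0], [0.0, -0.0, -1.0]]
contact_force: [-0.3, -0.5, -0.8]
opening: 0.637
grip_force: 0.0
```

Run:
```python
from h import *
np.set_printoptions(precision=3,suppress=True)
s=ctrl.sense(); print(s['ee_pos'],s['eef_rot'],s['clock'],s['opening'])
im=save('wrist','w2.png')
print([(np.array(d['xyz']),round(d['p'],2)) for n in ('key_red_head','carton_rim') for d in ctrl.landmark_of(n,'wrist')[:2]])
r=ctrl.regions_of('key_red_head','wrist')
ys,xs=np.nonzero(r[0]['region']);rc=cv2.minAreaRect(np.c_[xs,ys].astype(np.float32)); print(r[0]['p'],rc,px2w('wrist',cv2.boxPoints(rc),74))
```

```text
[485.854 350.983 213.889] [[ 0.249  0.969 -0.   ]
 [ 0.969 -0.249  0.   ]
 [ 0.    -0.    -1.   ]] 5.6 0.6371030479088597
[(array([481.2, 346.7,  58.3]), 0.62), (array([487.7, 370.8,  77.1]), 0.63)]
0.87 ((257.0, 184.0), (32.0, 16.0), 90.0) [[480.892 368.245  74.   ]
 [494.974 364.666  74.   ]
 [487.616 334.834  74.   ]
 [473.058 338.532  74.   ]]
```

View pics/w2.png

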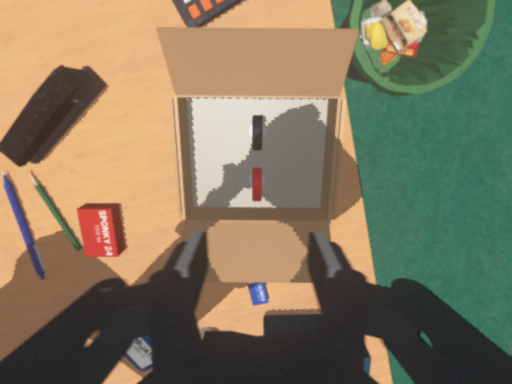

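Both flaps now lie folded outward and the view is square to the carton, with the red head at (257,184). I descend, grip across its thickness, and lift.

Call:
send_rows:
  moves:
    - [[-0.3, -0.002, -0.0015, 0.05, 0], [-0.3, -0.002, -0.0015, 0.1, 0], [-0.3, -0.002, -0.0015, 0.13, 0], [-0.3, -0.002, -0.0015, 0.148, 0], [-0.3, -0.002, -0.0015, 0.148, 0]]

```text
clock: 6.42
ee_pos: [483.4, 349.2, 65.2]
eef_rot: [[0.248, 0.969, -0.002], [0.969, -0.248, -0.001], [-0.001, -0.002, -1.0]]
contact_force: [-0.6, 0.5, 0.3]
opening: 0.65
grip_force: 0.0
```

Call:
send_rows:
  moves:
    - [[1, 0, 0, 0, 0], [1, 0, 0, 0, 0], [1, 0, 0, 0, 0], [1, 0, 0, 0, 0], [1, 0, 0, 0, 0], [1, 0, 0, 0, 0]]
  newtons: 80

```text
clock: 7.18
ee_pos: [484.6, 349.6, 67.7]
eef_rot: [[0.248, 0.969, 0.002], [0.969, -0.248, 0.001], [0.002, 0.002, -1.0]]
contact_force: [-0.7, -0.8, 5.6]
opening: 0.088
grip_force: 78.8
```

Call:
send_rows:
  moves:
    - [[1, 0, 0, -0.02, 0], [1, 0, 0, -0.05, 0], [1, 0, 0, -0.09, 0], [1, 0, 0, -0.135, 0], [1, 0, 0, -0.135, 0], [1, 0, 0, -0.135, 0]]

```text
clock: 7.92
ee_pos: [483.5, 348.9, 200.8]
eef_rot: [[0.248, 0.969, -0.001], [0.969, -0.248, -0.0], [-0.001, -0.001, -1.0]]
contact_force: [0.3, -0.6, -1.3]
opening: 0.085
grip_force: 78.8
```

Run:
```python
from h import *
np.set_printoptions(precision=3,suppress=True)
s=ctrl.sense(); p=np.array(s['ee_pos']);R=np.array(s['eef_rot']);print(p,s['clock'],s['opening'],s['grip_force'])
save('wrist','w3.png')
for n in ('key_red_head','key_red_tip'):
  for c in('wrist','top','side'):
    if c!='wrist': ctrl.grab_frame(c)
    d=ctrl.landmark_of(n,c)
    if d: x=np.array(d[0]['xyz']);print(n,c,d[0]['p'],x,'tool',R.T@(x-p))
for a in('top','side'):
  d=ctrl.landmark_of('lock_mouth',a); print(a,[(x['p'],x['xyz']) for x in d[:1]])
T=np.array([454.5,72,200]); print('shift',R.T@(T-p))
```

```text
[483.488 348.912 200.751] 7.925 0.08495843893487706 78.76789212226868
key_red_head wrist 0.71 [480.4 346.5 192.9] tool [-3.099 -2.386  7.855]
key_red_head side 0.45 [485.4 354.  186. ] tool [ 5.412  0.598 14.748]
key_red_tip wrist 0.68 [484.3 346.9 142.1] tool [-1.714  1.326 58.651]
top [(0.81, [449.9, 70.0, 85.0])]
side [(0.64, [453.3, 74.3, 81.9])]
shift [-275.432   40.714    0.881]
```

View pics/w3.png

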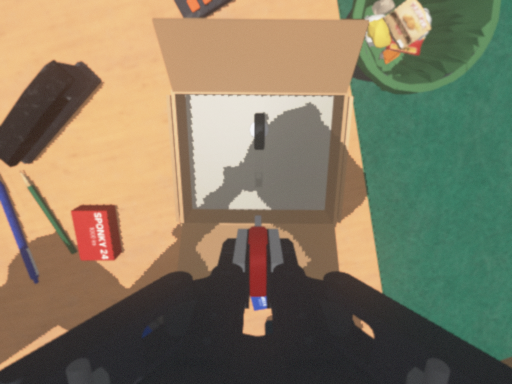

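The key is held upright: the red head is at (258,262), and the collar and blade show just above it at (257,222). I move over the lock.

Call:
send_rows:
  moves:
    - [[1, -0.05, 0.008, 0, 0], [1, -0.1, 0.015, 0, 0], [1, -0.15, 0.022, 0, 0], [1, -0.2, 0.03, 0, 0], [1, -0.25, 0.037, 0, 0], [1, -0.275, 0.041, 0, 0], [1, -0.275, 0.041, 0, 0], [1, -0.275, 0.041, 0, 0]]

```text
clock: 9.57
ee_pos: [455.5, 73.2, 201.4]
eef_rot: [[0.248, 0.969, 0.001], [0.969, -0.248, 0.0], [0.001, 0.0, -1.0]]
contact_force: [0.7, 0.0, -0.4]
opening: 0.09
grip_force: 78.8
```

Run:
```python
from h import *
np.set_printoptions(precision=2,suppress=True)
s=ctrl.sense(); p=np.array(s['ee_pos']);R=np.array(s['eef_rot']);print(p,s['clock'],s['opening'],R)
im=save('wrist','w4.png')
for n in ('key_red_head','key_red_tip','lock_mouth','cashbox'):
    d=ctrl.landmark_of(n,'wrist')
    if d: x=np.array(d[0]['xyz']);print(n,d[0]['p'],x,'tool',R.T@(x-p))
cv2.imwrite('pics/w4c.png',cv2.resize(im[130:280,160:360,::-1],(800,600),interpolation=cv2.INTER_CUBIC))
```

```text
[455.51  73.19 201.45] 9.575 0.08994419362419981 [[ 0.25  0.97  0.  ]
 [ 0.97 -0.25  0.  ]
 [ 0.    0.   -1.  ]]
key_red_head 0.71 [453.5  71.7 191.8] tool [-1.95 -1.58  9.65]
key_red_tip 0.71 [457.   70.2 143.7] tool [-2.56  2.16 57.75]
cashbox 0.75 [479.1  61.5   2.5] tool [ -5.58  25.68 198.95]
```

View pics/w4c.png

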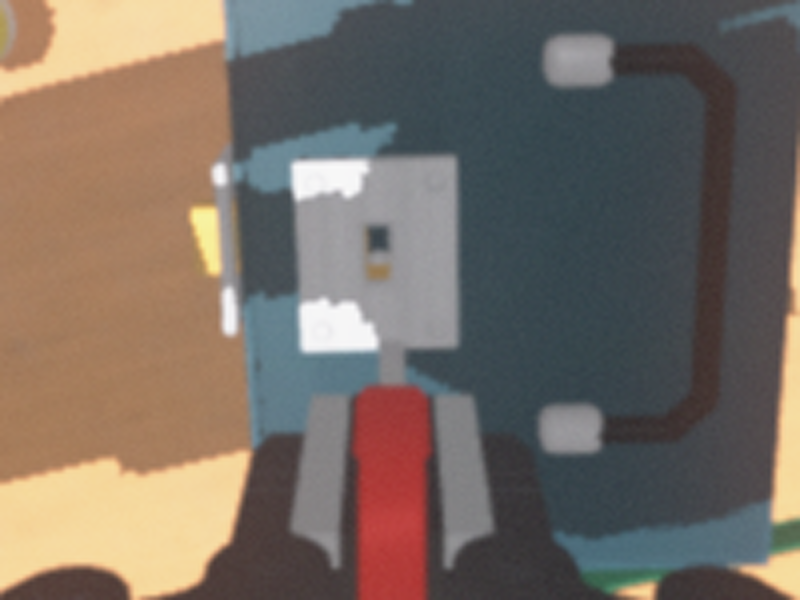

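The plate is centred at crop (377,254), i.e. image (254.3,193.6), with the keyhole there. The blade tip is at image (258,216). Next I compute the offset.

```bash
cat >> h.py <<'E'
def tool(X): 
    s=ctrl.sense(); return (np.array(X)-np.array(s['ee_pos']))@np.array(s['eef_rot'])
def proj(P): # tool points -> wrist px
    m=ctrl.camera_model('wrist');M=np.array(m['mount']);q=(np.array(P,float)-M[:3,3])@M[:3,:3]
    return cv2.projectPoints(q,np.zeros(3),np.zeros(3),np.array(m['camera_matrix']),np.array(m['D']))[0].reshape(-1,2)
E
python3 - <<'E'
from h import *
np.set_printoptions(precision=2,suppress=True)
c=np.array([[292,162],[457,155],[459,348],[301,352],[378,222],[378,280]])/4+[160,130]
W=px2w('wrist',c,84);T=tool(W);print(T);print('mean',T[:4].mean(0),'hole',T[4:].mean(0))
e=[T[1]-T[0],T[2]-T[3],T[0]-T[3],T[1]-T[2]]
print('len',[np.linalg.norm(x) for x in e],'ang of y',[np.degrees(np.arctan2(x[0],x[1])) for x in e[:2]],[np.degrees(np.arctan2(-x[1],x[0])) for x in e[2:]])
for dx in(0,-2,-4): print(dx,proj([[6+dx,0,50],[6+dx,0,57],[3+dx,0,60],[16+dx,0,22],[12+dx,0,26.5]]))
E
```

```text
[[ 18.2  -21.37 117.24]
 [ 19.73  12.96 117.23]
 [-23.45  14.16 117.23]
 [-24.43 -20.4  117.23]
 [  5.21  -3.49 117.23]
 [ -7.76  -3.51 117.23]]
mean [ -2.49  -3.66 117.23] hole [ -1.27  -3.5  117.23]
len [np.float64(34.368484401931674), np.float64(34.5755471062655), np.float64(42.64230136438589), np.float64(43.193919732610276)] ang of y [np.float64(2.5506226288732314), np.float64(1.6298444229801319)] [np.float64(1.3034677964218377), np.float64(1.588188591160783)]
0 [[258.96 214.25]
 [258.91 210.23]
 [258.88 212.85]
 [259.22 216.39]
 [259.16 220.09]]
-2 [[258.95 217.22]
 [258.9  213.11]
 [258.87 215.66]
 [259.21 219.92]
 [259.15 223.49]]
-4 [[258.94 220.18]
 [258.9  215.97]
 [258.87 218.46]
 [259.2  223.43]
 [259.14 226.86]]
```

Call:
send_rows:
  moves:
    - [[1, 0.001, -0.003, 0.02, -0.03], [1, 0.001, -0.003, 0.04, -0.03], [1, 0.001, -0.003, 0.047, -0.03], [1, 0.001, -0.003, 0.047, -0.03], [1, 0.001, -0.003, 0.047, -0.03]]

```text
clock: 10.45
ee_pos: [453.2, 74.4, 154.9]
eef_rot: [[0.219, 0.976, 0.001], [0.976, -0.219, 0.0], [0.0, 0.001, -1.0]]
contact_force: [-0.1, 0.5, -0.7]
opening: 0.088
grip_force: 78.7
```

Run:
```python
from h import *
np.set_printoptions(precision=2,suppress=True)
s=ctrl.sense(); p=np.array(s['ee_pos']);print(p,s['clock'],s['contact_force'],np.degrees(np.arctan2(s['eef_rot'][1][1],s['eef_rot'][0][1])))
im=save('wrist','w5.png')
cv2.imwrite('pics/w5c.png',cv2.resize(im[130:250,180:340,::-1],(800,600),interpolation=cv2.INTER_CUBIC))
```

```text
[453.17  74.44 154.95] 10.45 [-0.13  0.47 -0.69] -12.651322764669704
```

View pics/w5c.png

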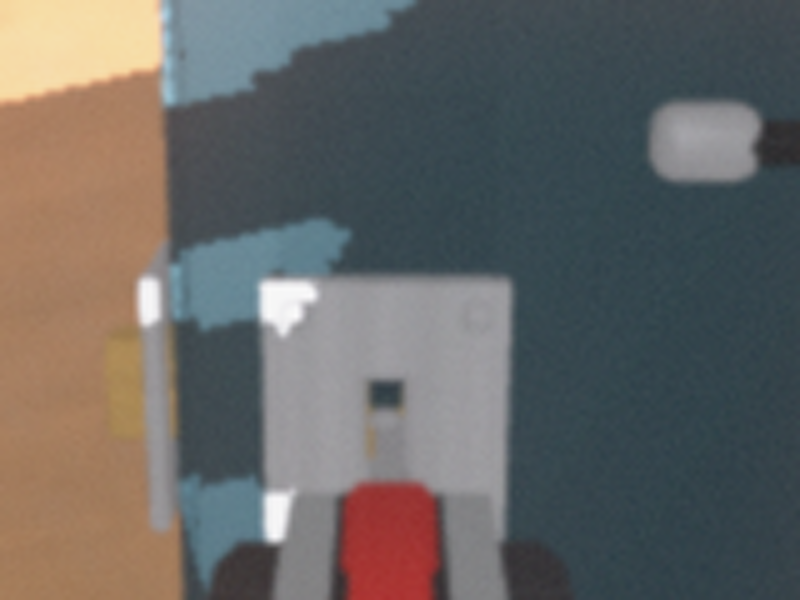

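The slot is at crop (386,380–465) and the blade at u≈388, just short of it. Alignment is within about 1 mm, so I nudge and lower gently.

Call:
send_rows:
  moves:
    - [[1, 0.0008, -0.0003, 0.004, 0], [1, 0.0008, -0.0003, 0.008, 0], [1, 0.0008, -0.0003, 0.011, 0], [1, 0.0008, -0.0003, 0.0135, 0], [1, 0.0008, -0.0003, 0.016, 0], [1, 0.0008, -0.0003, 0.016, 0]]

```text
clock: 11.25
ee_pos: [452.5, 75.1, 138.1]
eef_rot: [[0.219, 0.976, -0.0], [0.976, -0.219, 0.0], [-0.0, -0.0, -1.0]]
contact_force: [-0.1, -0.6, -0.9]
opening: 0.087
grip_force: 78.7
```

Call:
send_rows:
  moves:
    - [[1, 0, 0, 0.002, 0], [1, 0, 0, 0.004, 0], [1, 0, 0, 0.006, 0], [1, 0, 0, 0.006, 0]]

```text
clock: 11.75
ee_pos: [452.7, 74.8, 132.3]
eef_rot: [[0.219, 0.976, 0.0], [0.976, -0.219, -0.001], [-0.001, 0.0, -1.0]]
contact_force: [0.5, -3.3, 0.6]
opening: 0.089
grip_force: 79.0
```

The blade is in the slot, with a light side force of -3.3 N along y. I ease it off, then push slowly with a yaw wiggle.

Call:
send_rows:
  moves:
    - [[1, -0.0005, 0, 0.001, 0.03], [1, -0.0005, 0, 0.002, -0.03], [1, -0.0005, 0, 0.003, 0.03], [1, -0.0005, 0, 0.004, -0.03], [1, -0.0005, 0, 0.005, 0.03], [1, -0.0005, 0, 0.006, -0.03], [1, -0.0005, 0, 0.006, 0]]

```text
clock: 12.62
ee_pos: [452.9, 73.9, 127.0]
eef_rot: [[0.22, 0.976, 0.002], [0.976, -0.22, -0.001], [-0.001, 0.002, -1.0]]
contact_force: [-2.0, -7.2, 8.0]
opening: 0.092
grip_force: 80.0
```

Call:
send_rows:
  moves:
    - [[1, -0.0012, 0, 0.001, 0.03], [1, -0.0012, 0, 0.002, -0.03], [1, -0.0012, 0, 0.003, 0.03], [1, -0.0012, 0, 0.004, -0.03], [1, -0.0012, 0, 0.005, 0.03], [1, -0.0012, 0, 0.006, -0.03], [1, -0.0012, 0, 0.006, 0]]

```text
clock: 13.5
ee_pos: [453.2, 74.0, 122.8]
eef_rot: [[0.22, 0.975, 0.004], [0.975, -0.22, 0.001], [0.002, 0.004, -1.0]]
contact_force: [-5.2, -0.3, 23.8]
opening: 0.087
grip_force: 82.5
```

Call:
send_rows:
  moves:
    - [[1, 0, -0.0006, 0, 0.05], [1, 0, -0.0006, 0, -0.05], [1, 0, -0.0006, 0.001, 0.05], [1, 0, -0.0006, 0.001, -0.05], [1, 0, -0.0006, 0.002, 0.05], [1, 0, -0.0006, 0.002, -0.05], [1, 0, -0.0006, 0.002, 0]]

```text
clock: 14.38
ee_pos: [453.1, 74.2, 120.0]
eef_rot: [[0.221, 0.975, 0.005], [0.975, -0.221, 0.001], [0.002, 0.004, -1.0]]
contact_force: [-0.9, 1.1, 14.9]
opening: 0.086
grip_force: 81.1
```

Call:
send_rows:
  moves:
    - [[1, 0, -0.0002, 0.001, 0.05], [1, 0, -0.0002, 0.002, -0.05], [1, 0, -0.0002, 0.003, 0.05], [1, 0, -0.0002, 0.004, -0.05], [1, 0, -0.0002, 0.005, 0.05], [1, 0, -0.0002, 0.006, -0.05], [1, 0, -0.0002, 0.006, 0]]

```text
clock: 15.25
ee_pos: [452.7, 74.2, 113.6]
eef_rot: [[0.221, 0.975, 0.004], [0.975, -0.221, 0.001], [0.002, 0.004, -1.0]]
contact_force: [-0.3, 0.0, 9.5]
opening: 0.088
grip_force: 80.4
```

Run:
```python
from h import *
np.set_printoptions(precision=2,suppress=True)
s=ctrl.sense(); p=np.array(s['ee_pos']);print(p,s['clock'],s['contact_force'])
im=save('wrist','w6.png')
d=ctrl.landmark_of('key_red_head','wrist'); print([(x['p'],x['xyz'],tool(x['xyz'])) for x in d[:1]])
cv2.imwrite('pics/w6c.png',cv2.resize(im[160:310,160:360,::-1],(800,600),interpolation=cv2.INTER_CUBIC))
```

```text
[452.67  74.23 113.64] 15.25 [-0.34  0.02  9.45]
[(0.71, [450.0, 70.8, 107.8], array([-3.92, -1.82,  5.69]))]
```

View pics/w6c.png

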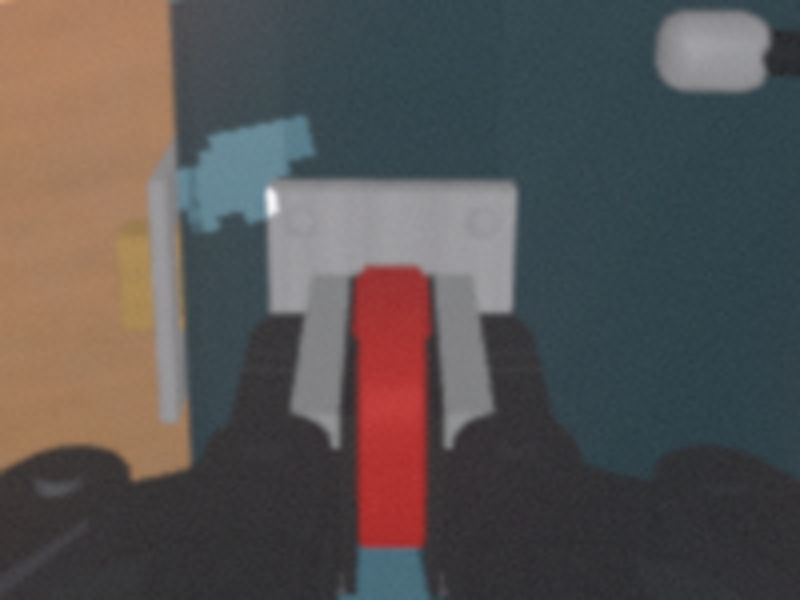

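The key has not slipped: the head bottom is still at v≈226, so the head sits about 1 mm above home. I seat it.

Call:
send_rows:
  moves:
    - [[1, 0, 0, 0.001, 0.03], [1, 0, 0, 0.002, -0.03], [1, 0, 0, 0.003, 0], [1, 0, 0, 0.003, 0], [1, 0, 0, 0.003, 0]]

```text
clock: 15.98
ee_pos: [453.0, 74.2, 112.5]
eef_rot: [[0.22, 0.975, 0.006], [0.975, -0.22, 0.001], [0.002, 0.005, -1.0]]
contact_force: [-5.5, 1.2, 31.6]
opening: 0.089
grip_force: 83.8
```

Call:
send_rows:
  moves:
    - [[1, 0, 0, -0.0015, 0], [1, 0, 0.0003, -0.0015, 0.15], [1, -0.0001, 0.0007, -0.0015, 0.3], [1, -0.0002, 0.001, -0.0015, 0.45], [1, -0.0004, 0.0013, -0.0015, 0.6], [1, -0.0004, 0.0013, -0.0015, 0.6]]

```text
clock: 16.73
ee_pos: [454.2, 73.3, 112.5]
eef_rot: [[0.734, 0.679, 0.005], [0.679, -0.734, 0.001], [0.004, 0.003, -1.0]]
contact_force: [-1.5, -1.2, 15.8]
opening: 0.092
grip_force: 81.3
```

Call:
send_rows:
  moves:
    - [[1, 0, 0.0003, 0, 0.15], [1, -0.0001, 0.0007, 0, 0.3], [1, -0.0002, 0.001, 0, 0.45], [1, -0.0004, 0.0013, 0, 0.6], [1, -0.0004, 0.0013, 0, 0.6]]

```text
clock: 17.35
ee_pos: [454.7, 72.1, 112.6]
eef_rot: [[0.989, 0.146, 0.004], [0.146, -0.989, 0.001], [0.005, 0.0, -1.0]]
contact_force: [-1.3, -0.4, 16.3]
opening: 0.088
grip_force: 81.4
```

Call:
send_rows:
  moves:
    - [[1, 0, 0.0003, 0, 0.15], [1, -0.0001, 0.0007, 0, 0.3], [1, -0.0002, 0.001, 0, 0.45], [1, -0.0003, 0.0012, 0, 0.55], [1, -0.0003, 0.0012, 0, 0.55]]

```text
clock: 17.98
ee_pos: [454.4, 70.7, 112.6]
eef_rot: [[0.92, -0.392, 0.004], [-0.392, -0.92, 0.0], [0.004, -0.002, -1.0]]
contact_force: [-2.1, -0.9, 16.7]
opening: 0.089
grip_force: 81.4
```

Run:
```python
from h import *
np.set_printoptions(precision=2,suppress=True)
s=ctrl.sense(); print(s['ee_pos'],s['clock'],s['contact_force'],s['wrist_torque'],s['joint_positions'],np.degrees(np.arctan2(s['eef_rot'][1][1],s['eef_rot'][0][1])))
im=save('wrist','w7.png')
d=ctrl.landmark_of('key_red_head','wrist'); print([(x['p'],x['xyz'],tool(x['xyz'])) for x in d[:1]])
```

```text
[454.45  70.74 112.56] 17.975 [-2.11 -0.88 16.71] [-0.24  0.41  0.12] [ -0.73  22.94 108.26   0.03  48.56 112.3 ] -113.0512016842986
[(0.72, [451.7, 71.9, 104.7], array([-3.01,  0.04,  7.85]))]
```

View pics/w7.png

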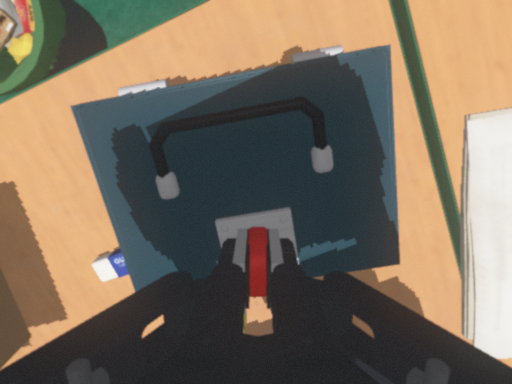

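Call:
send_rows:
  moves:
    - [[1, 0, 0.0001, 0, 0.04], [1, 0, 0.0002, 0, 0.08], [1, 0, 0.0002, 0, 0.08], [1, 0, 0.0002, 0, 0.08]]

```text
clock: 18.58
ee_pos: [454.4, 70.6, 112.6]
eef_rot: [[0.887, -0.463, 0.004], [-0.463, -0.887, 0.0], [0.004, -0.002, -1.0]]
contact_force: [-2.2, -1.2, 16.7]
opening: 0.088
grip_force: 81.5
```

Run:
```python
from h import *
np.set_printoptions(precision=2,suppress=True)
s=ctrl.sense(); print(s['ee_pos'],s['contact_force'],s['wrist_torque'],s['grip_force'],np.degrees(np.arctan2(s['eef_rot'][1][1],s['eef_rot'][0][1])))
for c in('top','side','wrist'):
  ctrl.grab_frame(c)
  for n in('lock_bolt','key_black_head','lock_plug'):
    b=ctrl.boxes_of(n,c); print(c,n,[(x['p'],np.array(x['xyz'])) for x in b[:1]])
```

```text
[454.39  70.59 112.58] [-2.16 -1.17 16.68] [-0.19  0.38  0.22] 81.45421028137207 -117.5603143698447
top lock_bolt []
top key_black_head [(0.58, array([453.7, 139.9,  79.5]))]
top lock_plug []
side lock_bolt []
side key_black_head []
side lock_plug []
wrist lock_bolt []
wrist key_black_head []
wrist lock_plug []
```

The torque rose from 0.12 to 0.22 N m, so the plug is at its stop, and the grip and seating are holding.

```bash
python3 -c "
from plant import ctrl
print(ctrl.hand_in())"
```

```text
the job is handed in; nothing more can be done
None
```

I handed the job in with both flaps folded out and the red key home in the lock, still gripped at about 80 N and turned about 105° by the hand. The rising torque shows the plug at its stop, but I did not see the bolt itself and the hand-in returned no verdict.

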